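# Hold a stuck spice jar in the trigger vice

## Robot

A 7-joint arm with a two-finger parallel gripper is mounted at the origin on a cart in front of the work surface, level with it; the furniture and walls round the work are solid. World frame = base frame: x ahead of the robot, y to its left, z up, the work surface at z = 0. Lengths are in mm, angles in rad, forces in N, time in s.
With the tool pointing down it reaches from about 400 to 900 mm from the base axis. Payload 5.6 kg.
Tool frame: the origin (TCP) lies midway between the tips of the shut fingers; the grasp point (between the pads) lies 19 mm behind it; x points along the fingers, y is the direction in which the jaws open and shut, and the axes are right-handed (so a half turn about x gives the same grasp; the last joint's range is limited). The gripper opens to 92 mm and grips with 3 to 60 N. Pads are 20 mm wide; open, the fingers measure 128 mm over their backs; the gripper's body (75 mm by 189 mm) begins 69 mm behind the grasp point.
Start: joints at [1.254, 0.468, -0.012, 1.603, 0.006, 1.071, -0.056], TCP at [175.712, -625.807, 214.592] pointing down, gripper open.
Joint ranges: [-2.53, 2.53], [-0.31, 2.02], [-1.57, 1.55], [0.28, 2.44], [-1.29, 4.43], [0.15, 1.84], [-2.92, 2.92]. Speed limits (rad/s): [2.57, 2.57, 3.14, 3.14, 3.14, 3.14, 3.14].

## Interface

Orientations are given as a rotation vector (axis times angle).
In Python, from cell import robot, grip, kin, viewer gives the robot as it stands. Calls block until the motion is done:
- robot.movep(position, orientation): joint-space move of the TCP to a pose.
- robot.servo_line(position, feed=150, rotation=None): straight line of the TCP; rotation=None keeps the orientation; feed is the mean speed in mm/s.
- robot.goto_joints(angles): joint-space move.
- grip(opening, newtons=None): opening from 0.0 (shut) to 1.0 (fully open); newtons is the grip in N (None keeps the last); returns when the fingers have stopped.
- robot.hold(seconds).
- kin.ik(position, orientation): joint angles nearest the present ones, or None.
- robot.observe(): the state.
- viewer.read_camera(name): name is "side" or "top"; returns the picture (400x640x3 uint8, red, green, blue); there is no depth.
- viewer.camera_info(name): a dict with "camera_matrix" (3x3 intrinsics, pixels), "R" (3x3) and "t" (3): a world point X has camera coordinates R X + t. Camera axes: x right, y down, z forward; pixel columns grow to the right and rows downward; lengths in mm; the calibration is good to about 2 mm. A picture is of the moment at which its call begins. camera_info takes no time and is no camera call.
A pose or a line that the arm cannot do raises robot.IKError and nothing moves.
- robot.job_done(): hands the job in, once; it reports no verdict.
Trained networks look in the newest picture that a camera, given by its name, has taken for a name from the list of things; names that differ only in an ending like _2 or _b are one class to them, and where a whole thing is asked for, a point or a joint stands for the part that bears it (a point fixed in the world has none). Each returns a list of dicts, best first, with "confidence" (0 to 1); they miss things now and then, are a little off and sometimes report something else, mostly with a low value. They report only what shows in the picture. A call takes as long as a camera call.
- viewer.silhouettes(name, camera): "mask" (400x640 bool, what is visible of it).
- viewer.pinpoint(name, camera): "at" ([x, y, z] in mm, in the coordinates of the camera as it stood for that picture, good to about 4 mm: a listed point, or the origin of a listed thing).
The state is a dict: "t": time; "joints": joint angles; "joint_velocities": joint speeds; "joint_torque": joint torques, N m; "tcp_pos": TCP position; "tcp_rot": TCP orientation; "contact_force": force on the tool from outside, world axes, zero at the start; "wrist_torque": the same for the moment, N m; "grip_width": opening from 0.0 (shut) to 1.0 (fully open).
Only numpy, scipy, OpenCV 4.12 (cv2) and the standard library are available. Lean on these libraries where they do the work, as an engineer would, in place of code of your own. Each camera call takes 0.05 s, during which the arm holds its last target.

## Task

The cap of the red-capped spice jar is stuck: stand the jar upright in the jar vice, in the V of its fixed jaw, and let go of it. Then pump the vice's trigger, never pushing the sliding jaw itself, until the rubber pad bears on the jar, and keep the trigger squeezed so that the jar is held firmly but gently enough not to break the glass; finish while still holding the trigger like that, so that I can twist the cap off.

Things in the scene. Friction and masses are not known exactly. Their poses are not given: they have to be found in the camera images.
- red_jar_mid (a point): Centre, half-way up (53 mm above its foot; z points to the cap), of the glass spice jar with the red screw cap and brown label: round, 45 mm in diameter, 106 mm tall, about 110 g, standing upright on the worktop. The cap is its top 21 mm. The glass breaks if the vice presses it with more than 50 N
- jar_vice: Jar vice, fixed: wooden board (112 x 232 mm, top 18 mm above the worktop), V jaw at its left (+y) end, trigger clamp like a caulking gun at its right, handle and trigger sticking out to the front (-x). Origin: on the worktop under the centre of a seated jar; +y: the way the sliding jaw closes, x: away from the user, z: up. Nothing on it is higher than 68 mm. The rod's end knob is near y -0.2 m
- seat (a point): Point on the board's top (18 mm above the worktop) where the centre of the jar's foot stands when the jar touches both faces of the V. The V's rubber faces reach up to 64 mm above the worktop and open towards -y of the vice: a jar moved along +y feels its stop here, and one left up to 20 mm short is pushed home by the pad
- v_jaw: The fixed V jaw at the left end of the vice's board, aluminium with black rubber faces, 66 mm wide; its frame is that of the vice
- handle_grip (a point): Centre of the fixed black handle's grip, at (-99, -141, 46) mm of the vice: a bar along x of the vice, 74 mm long, 18 mm thick along y, 26 mm high. The trigger lies parallel to it on its +y side
- trigger_pad (a point): Centre of the trigger's grey grip (14 mm thick along y of the vice, 26 high, 56 long), 46 mm above the worktop. Handle and trigger together measure 54 mm over their outer faces when released, 36 mm when squeezed. Only the trigger moves (18 mm): a hand that stays put is best centred 18 mm on the +y side of the handle's outer face, at (-99, -132, 46) mm of the vice, and opened to 76 mm or more
- trigger: The trigger's grey grip, squeezed towards the black handle (-y of the vice); its origin lies on the pivot, 55 mm from the pressing place
- trigger_angle (a joint): Trigger angle, rad: 0 released (a spring returns it), 0.33 fully squeezed. Each full squeeze drives the ratchet rod on by 8 mm or so (4 mm teeth); it stays there as the trigger returns. 6 N at the grip squeezes it while the jaw is free. Once the pad bears, it stops short of 0.33: 10 N at the grip then puts about 11 N on the jar, 20 N about 30 N. Letting go drops the jaw back by up to a tooth
- jaw_travel (a joint): How far the rod with the sliding jaw has come forward, m: 0 fully back, 0.05 at most; the gap between the pad and a seated jar is about 33 mm minus this. It ratchets forward only
- sliding_jaw: The sliding jaw (46 mm wide aluminium plate, up to 64 mm above the worktop, with a black rubber pad on springs that gives 1 mm for 2.5 N, up to 10 mm), with the toothed rod and its black end knob; to be moved by the trigger only. Its frame is that of the vice, moved along y
- green_jar: Bystander: spice jar with dark cap and green label, 44 mm in diameter, 105 mm tall; origin at the foot
- white_shaker: Bystander: white and clear shaker, 44 mm in diameter, 90 mm tall; origin at the foot
- cream_jug: Bystander: small steel creamer with handle, 64 mm tall; origin at the foot
- timer: Bystander: flat white kitchen timer, 62 x 62 x 18 mm; origin at the foot

How it is judged (in metres and radians):
On the way, in this order (a step that is already met when the one before it is completed fails the run):
1. the red-capped jar stands upright on the vice's board between the jaws, let go of (horizontal distance between red_jar_mid and seat below 0.025 m and angle between red_jar_mid's own z axis and vertical below 0.1 rad and z of red_jar_mid in the frame of seat below 0.057 m and contact force between the fingers and red_jar below 0.1 N), for 0.2 s.
2. the trigger is squeezed and the pad bears on the jar (contact force between sliding_jaw and red_jar above 5 N and contact force between the fingers and trigger above 2 N), for 0.2 s.
At the end, for the whole second after the job is handed in: The fingers still squeeze the trigger (over 2 N, beyond 0.03 rad); the pad presses the red-capped jar with 6 to 50 N into the V (over 4 N there); the jar stands upright on the board (within 0.1 rad, 8 mm from its seat, foot within 4 mm of the board), untouched by the fingers (contact force between sliding_jaw and red_jar between 6 and 50 N and contact force between v_jaw and red_jar above 4 N and contact force between the fingers and trigger above 2 N and value of joint trigger_angle above 0.03 rad and contact force between the fingers and red_jar below 0.1 N and horizontal distance between red_jar_mid and seat below 0.008 m and angle between red_jar_mid's own z axis and vertical below 0.1 rad and z of red_jar_mid in the frame of seat between 0.049 and 0.057 m); the arm keeps its last pose, push and grip.
It fails at once if the glass jar is pressed by the sliding jaw with more than 50 N (contact force between sliding_jaw and red_jar above 50 N).
It fails at once if the robot pushes the sliding jaw or its rod (more than 3 N) (contact force between any of the fingers, the arm and sliding_jaw above 3 N).
It fails at once if the red-capped jar is knocked over (angle between red_jar_mid's own z axis and vertical above 0.7 rad).
It fails at once if a bystander is moved by more than 3 cm or knocked over (distance of any of green_jar, white_shaker, cream_jug, timer from where it was at the start of the episode above 0.03 m or angle between any of green_jar, white_shaker's own z axis and vertical above 0.5 rad).
It also fails if it takes over 67 s, if anything falls off the work surface, if the arm or the gripper's body presses on something with over 40 N, if the wrist force passes 120 N, or if a joint passes its speed limit or range.

## Working session

There is one attempt and no reset: what is moved stays moved. The work goes in short steps, each a Python script; the robot and the scene stay as the last script left them, time stands still between calls to the robot, and variables do not carry over. Pictures are saved under pics/ and viewed, and the job is handed in when it is done.

```bash
ls; mkdir -p pics
cat > h.py <<'E'
import numpy as np, cv2
from scipy.spatial.transform import Rotation as Rn
from cell import robot, grip, kin, viewer
def snap(c,n):
    im=viewer.read_camera(c); cv2.imwrite(f'pics/{n}.png',im[:,:,::-1]); return im
def world(p,c):
    i=viewer.camera_info(c); return np.array(i['R']).T@(np.array(p)-np.array(i['t']))
def proj(X,c):
    i=viewer.camera_info(c); q=np.array(i['camera_matrix'])@(np.array(i['R'])@np.array(X)+np.array(i['t'])); return q[:2]/q[2]
E
python3 - <<'E'
from h import *
np.set_printoptions(precision=1,suppress=True)
for c in ['side','top']:
    snap(c,c+'0')
    for n in ['red_jar_mid','jar_vice','seat','handle_grip','trigger_pad','trigger','sliding_jaw','green_jar','white_shaker','cream_jug','timer']:
        for d in viewer.pinpoint(n,c)[:2]:
            w=world(d['at'],c); print(c,n,round(d['confidence'],2),w,proj(w,c))
o=robot.observe(); print(o)
E
```

```text
pics
side red_jar_mid 0.94 [530.6 310.8  50.5] [342.2 287.7]
side red_jar_mid 0.23 [544.2 -76.1  43.2] [322.5 183.9]
side jar_vice 0.76 [569.1  41.3   2. ] [315.8 221.6]
side seat 0.6 [570.1  48.6  15.4] [315.6 219.4]
side handle_grip 0.61 [ 498.5 -114.2   45.8] [337.2 175.6]
side trigger_pad 0.74 [490.4 -76.3  42.3] [341.3 183.7]
side trigger_pad 0.69 [532.2 312.3  50.4] [341.5 288.3]
side trigger 0.8 [542.  -77.8  43.8] [323.2 183.4]
side green_jar 0.82 [591.8 198.5  -1.8] [309.5 266.2]
side white_shaker 0.94 [440.2 177.9   2.2] [372.9 256.6]
side white_shaker 0.61 [565.8  44.5   6.6] [317.1 221. ]
side cream_jug 0.65 [ 701.  -213.4    3.4] [270.  171.4]
side timer 0.65 [ 717.  -111.4   -0.5] [263.1 190.8]
top red_jar_mid 0.57 [532.5 309.   53.1] [202.1 210.4]
top red_jar_mid 0.28 [574.4  42.5   0.7] [314.9 197.5]
top jar_vice 0.7 [573.6  42.3  -0.4] [314.9 197.9]
top jar_vice 0.26 [570.4  37.1  14.6] [316.9 198.7]
top seat 0.93 [570.7  37.5  17.1] [316.7 198.4]
top seat 0.66 [591.5 195.6  -4.3] [254.9 189.7]
top handle_grip 0.84 [ 497.2 -117.6   44. ] [381.1 229.6]
top trigger_pad
[... 185 characters left out ...]
5.9] [364.7 230. ]
top sliding_jaw 0.42 [591.2 197.   -1. ] [254.1 189.6]
top green_jar 0.59 [590.6 194.8   0.5] [254.9 189.8]
top cream_jug 0.87 [ 708.  -212.     0.3] [415.9 147.6]
top cream_jug 0.47 [ 498.4 -114.5   42.2] [379.7 229. ]
top timer 0.79 [ 721.6 -112.4   -2.1] [376.7 141.8]
{'t': 1.2, 'joints': array([ 1.3,  0.5, -0. ,  1.6,  0. ,  1.1, -0.1]), 'joint_velocities': array([ 0.,  0., -0., -0., -0., -0., -0.]), 'joint_torque': array([  0. , -52. ,  -0. , -24.4,  -0.1,   0. ,   0. ]), 'tcp_pos': array([ 175.7, -625.8,  214.6]), 'tcp_rot': array([ 2.1,  0.3, -2.1]), 'contact_force': array([ 0.2, -0.7,  0.1]), 'wrist_torque': array([ 0., -0.,  0.]), 'grip_width': 0.9972341944064759}
```

View pics/side0.png

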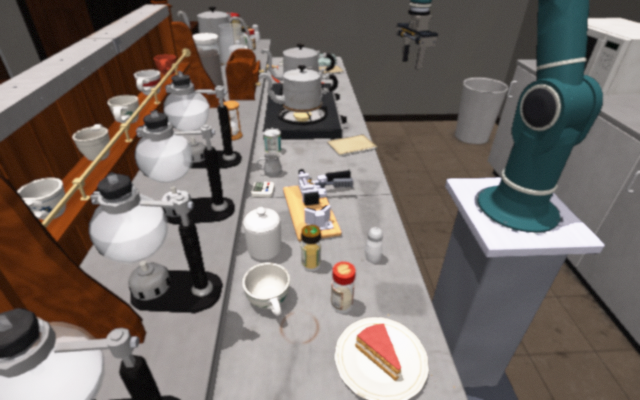

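View pics/top0.png

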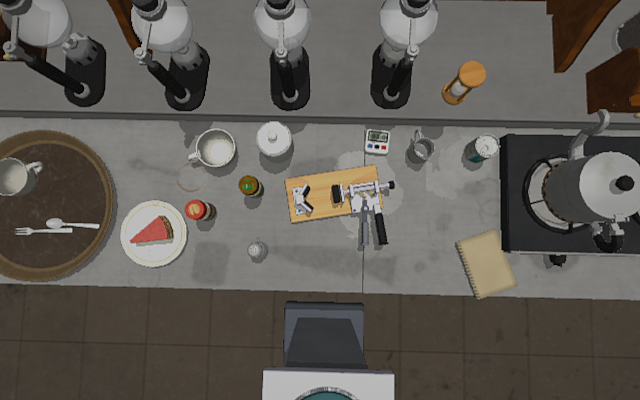

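Run:
```python
from h import *
o=robot.observe(); print(Rn.from_rotvec(o['tcp_rot']).as_matrix().round(3), o['t'])
```

```text
[[-0.     0.27  -0.963]
 [-0.    -0.963 -0.27 ]
 [-1.     0.     0.   ]] 1.2
```

Side view: the red jar is at about (343,287), the green jar at (311,247), the shaker at (374,245), and the vice on its orange board at about (315,200). The top view agrees: red cap at about (198,210), vice board from (287,180) to (383,215), trigger and handle at about (365,230) and (380,230). I'll refine the vice yaw with a model overlay.

```bash
cat >> h.py <<'E'
def V(p,o=(571.5,42.0),yaw=10.0):
    c,s=np.cos(np.radians(yaw)),np.sin(np.radians(yaw)); 
    return np.array([o[0]+c*p[0]-s*p[1], o[1]+s*p[0]+c*p[1], p[2]])
def ov(im,c,n,box,k,o,yaw):
    x0,y0,x1,y1=box; M=cv2.resize(im[y0:y1,x0:x1,::-1],None,fx=k,fy=k,interpolation=cv2.INTER_CUBIC)
    def P(p): return tuple(int(round(v)) for v in (proj(V(p,o,yaw),c)+0.5-[x0,y0])*k)
    def poly(pts,col): cv2.polylines(M,[np.array([P(p) for p in pts])],True,col,1)
    poly([(-136,-150,59),(-62,-150,59),(-62,-132,59),(-136,-132,59)],(0,0,255))
    for y in (-190,40): cv2.line(M,P((-56,y,18)),P((56,y,18)),(255,0,0),1)
    for x in (-56,56): cv2.line(M,P((x,-190,18)),P((x,40,18)),(255,0,0),1)
    t=np.linspace(0,6.28,30); poly([(22.5*np.cos(a),22.5*np.sin(a),18) for a in t],(0,200,0))
    cv2.circle(M,P((0,-200,45)),4,(255,0,255),1)
    cv2.imwrite(f'pics/{n}.png',M)
E
python3 - <<'E'
from h import *
im=cv2.imread('pics/top0.png')[:,:,::-1]
ov(im,'top','ov1',(275,150,405,255),6,(571.5,42),10)
im=cv2.imread('pics/side0.png')[:,:,::-1]
ov(im,'side','ov2',(265,150,385,250),6,(571.5,42),10)
E
```

```text
(no output)
```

View pics/ov1.png

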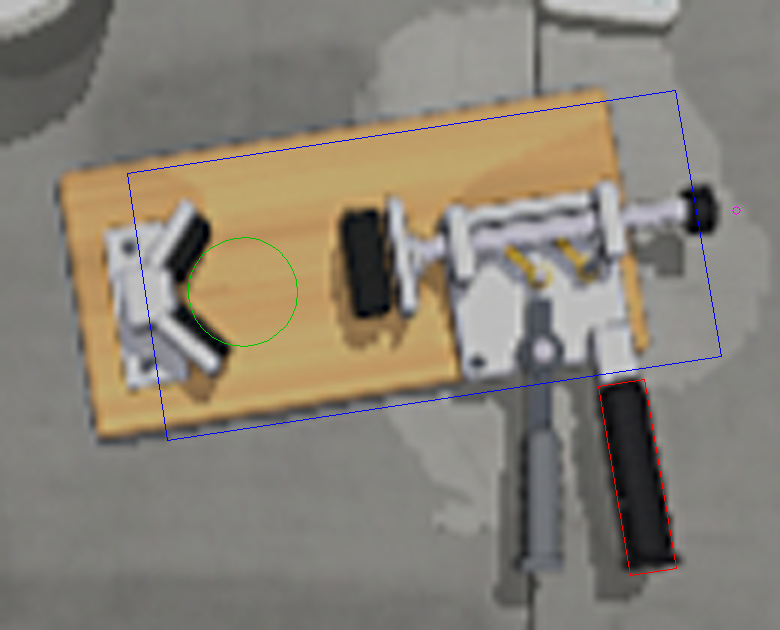

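View pics/ov2.png

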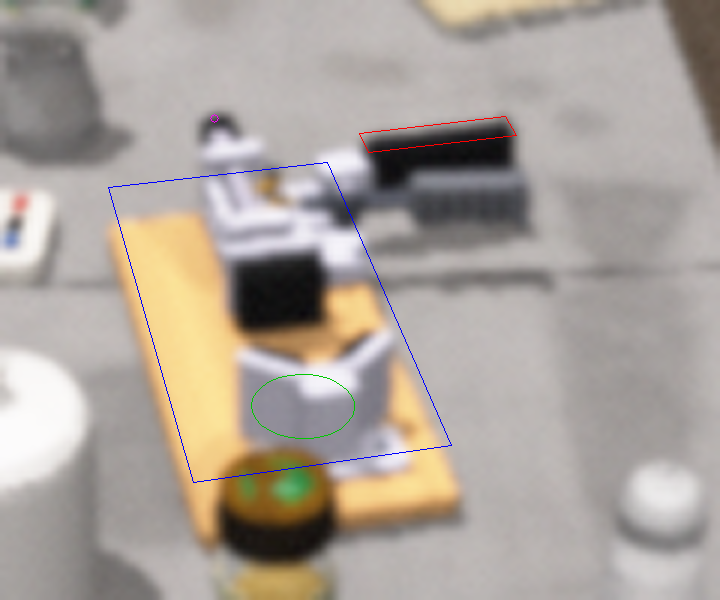

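Run:
```python
from h import *
def P(M,c,o,yaw,box,k,a,b,col): 
    f=lambda p: tuple(int(round(v)) for v in (proj(V(p,o,yaw),c)+0.5-np.array(box[:2]))*k)
    cv2.line(M,f(a),f(b),col,1)
for c,box in (('top',(275,150,405,255)),('side',(265,150,385,250))):
    im=cv2.imread(f'pics/{c}0.png'); x0,y0,x1,y1=box;k=6
    M=cv2.resize(im[y0:y1,x0:x1],None,fx=k,fy=k,interpolation=cv2.INTER_CUBIC)
    for o,yaw,col in (((571.5,42),10,(0,0,255)),((574.5,41.5),10,(0,255,0))):
        P(M,c,o,yaw,box,k,(-23,-55.5,62),(23,-55.5,62),col)
        for x in (-33,0,33): P(M,c,o,yaw,box,k,(x,-15,64),(x,30,64),col)
        P(M,c,o,yaw,box,k,(0,-160,55),(0,-60,55),col)
        for x in (-56,56): P(M,c,o,yaw,box,k,(x,-150,18),(x,60,18),col)
        P(M,c,o,yaw,box,k,(-136,-150,59),(-62,-150,59),col);P(M,c,o,yaw,box,k,(-136,-132,59),(-62,-132,59),col)
        P(M,c,o,yaw,box,k,(-136,-150,59),(-136,-132,59),col)
    cv2.imwrite(f'pics/ov3{c}.png',M)
```

```text
(no output)
```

View pics/ov3top.png

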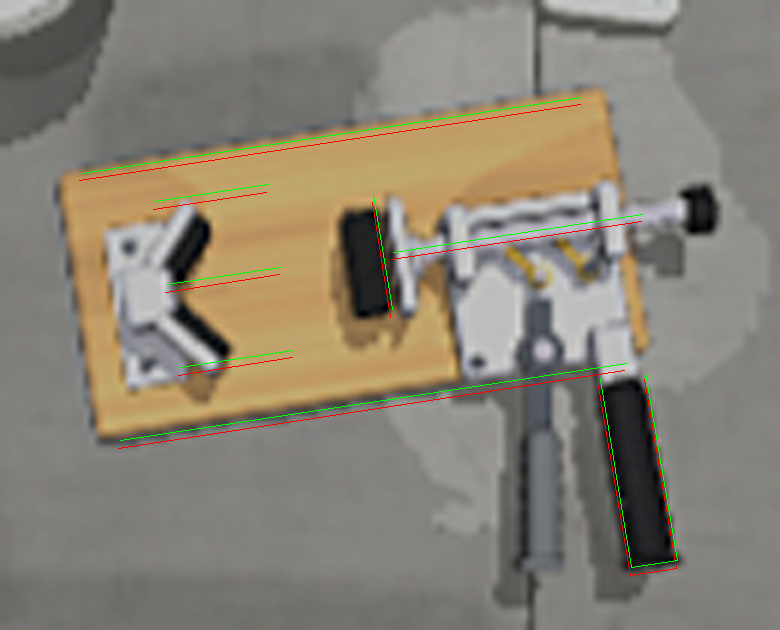

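View pics/ov3side.png

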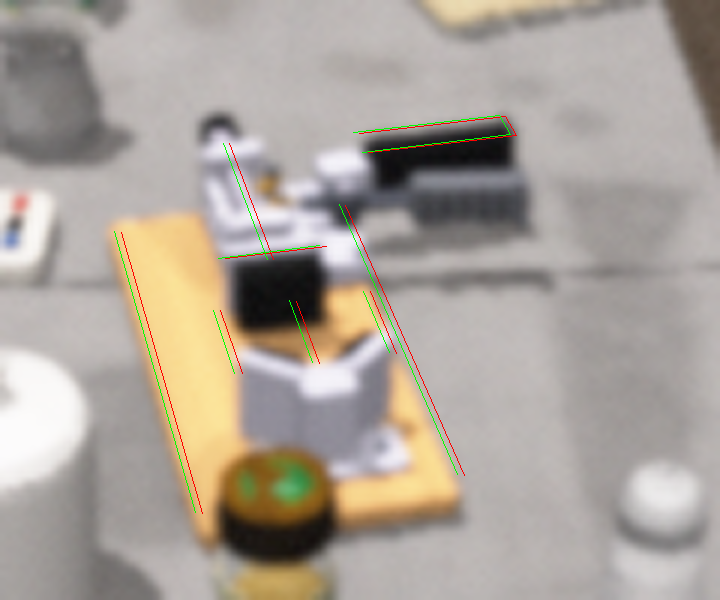

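```bash
cat >> h.py <<'E'
O=(572.3,42.0); YAW=10.0
def down(ydeg):
    a=np.radians(ydeg); y=np.array([np.cos(a),np.sin(a),0]); x=np.array([0,0,-1.]); z=np.cross(x,y)
    return Rn.from_matrix(np.c_[x,y,z]).as_rotvec()
def st(s=''):
    o=robot.observe(); print(s,'t%.2f'%o['t'],o['tcp_pos'].round(1),'F',np.array(o['contact_force']).round(1),'g%.3f'%o['grip_width'],flush=True); return o
E
python3 - <<'E'
from h import *
for p in ((531.5,310,200),(572,42,200)):
  for a in (10,190): 
    q=kin.ik(p,down(a)); print(p,a,None if q is None else np.round(q,2))
for p in (V((-99,-132,27),O,YAW),V((-99,-132,127),O,YAW)):
  for a in (100,-80): 
    q=kin.ik(p,down(a)); print(p,a,None if q is None else np.round(q,2))
E
```

```text
(531.5, 310, 200) 10 [ 0.05  0.6  -0.9   1.66  0.51  1.13 -0.81]
(531.5, 310, 200) 190 [ 0.24  0.86 -1.33  1.65  0.86  1.33  2.08]
(572, 42, 200) 10 [ 0.43  0.47 -0.73  1.77  0.36  1.04 -0.26]
(572, 42, 200) 190 [-1.04  0.73  1.35  1.86 -0.77  1.21 -2.4 ]
[ 497.7255919  -105.18579299   27.        ] 100 [ 0.63  0.61 -0.61  2.03  0.56  0.66  1.4 ]
[ 497.7255919  -105.18579299   27.        ] -80 [ 0.33  0.54 -0.24  2.05  0.22  0.58 -1.45]
[ 497.7255919  -105.18579299  127.        ] 100 [ 0.8   0.49 -0.81  1.98  0.47  0.86  1.48]
[ 497.7255919  -105.18579299  127.        ] -80 [ 0.44  0.38 -0.36  2.    0.18  0.79 -1.42]
```

Run:
```python
from h import *
r=down(10)
robot.movep([531.5,310,215],r); st('above')
robot.servo_line([531.5,310,58],feed=120); st('down')
grip(0.0,20); st('grip')
robot.servo_line([531.5,310,200],feed=150); st('up')
snap('side','s1'); snap('top','t1')
```

```text
above t4.68 [532.  309.2 214.9] F [0.7 0.4 0.1] g0.997
down t6.14 [532.  310.4  58.8] F [ 0.5 -0.2  0. ] g1.004
grip t6.92 [531.5 310.   58. ] F [0.9 0.3 0. ] g0.480
up t8.02 [531.1 309.4 198.9] F [ 0.5 -0.9 -1.3] g0.481
```

View pics/s1.png

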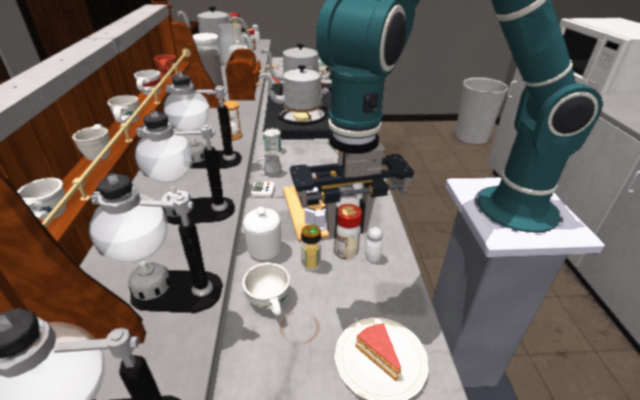

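The side view shows the red-capped jar lifted upright between the fingers at about (347,230), clear of the green jar at (311,248). I'll measure its offset in the hand, then place it.

Run:
```python
from h import *
np.set_printoptions(precision=1,suppress=True)
for c in ('side','top'):
    for d in viewer.pinpoint('red_jar_mid',c)[:2]: print(c,round(d['confidence'],2),world(d['at'],c))
r=down(10)
p=V((0,-5,0),O,YAW)
robot.movep([p[0],p[1],200],r); st('above')
snap('side','s2')
for d in viewer.pinpoint('red_jar_mid','side')[:2]: print('side',round(d['confidence'],2),world(d['at'],'side'))
snap('top','t2')
for d in viewer.pinpoint('red_jar_mid','top')[:2]: print('top',round(d['confidence'],2),world(d['at'],'top'))
robot.servo_line([p[0],p[1],100],feed=120); st('mid')
```

```text
side 0.97 [530.5 312.3 191.5]
side 0.73 [487.1 -77.2  44.5]
top 0.55 [530.4 307.2 195.3]
above t9.28 [573.1  39.  200.3] F [-0.4 -0.3 -1.2] g0.478
side 0.81 [571.8  40.6 196.1]
top 0.3 [ 705.3 -212.2   -6.1]
mid t10.47 [573.8  37.4 100.7] F [ 0.5 -0.7 -0.2] g0.481
```

View pics/s2.png

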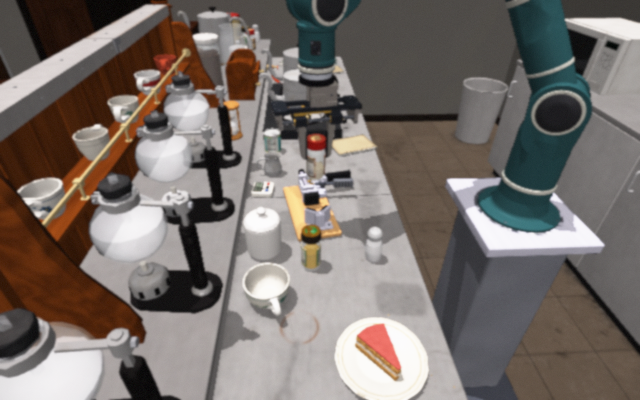

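The jar hangs upright over the vice at about (317,155), centred in the hand, and nothing touched on the way down. I'll lower it to the board, feel for the stop along +y, then release.

Run:
```python
from h import *
p=V((0,-5,0),O,YAW)
robot.servo_line([p[0],p[1],79],feed=60); st()
z=79
while z>74:
    z-=1; robot.servo_line([p[0],p[1],z],feed=30); o=st(z)
    if o['contact_force'][2]>3: break
snap('side','s3'); snap('top','t3')
```

```text
t10.97 [572.9  37.2  78.6] F [-0.4  0.3 -0.7] g0.482
78 t11.22 [573.3  37.1  78.2] F [ 0.3  0.  -1.2] g0.480
77 t11.47 [573.2  37.   77. ] F [-0.5  0.2 -1.7] g0.483
76 t11.72 [573.2  37.   76. ] F [-0.5  0.1 -0.7] g0.483
75 t11.97 [573.3  37.2  75.8] F [-2.  -0.9  6. ] g0.479
```

View pics/s3.png

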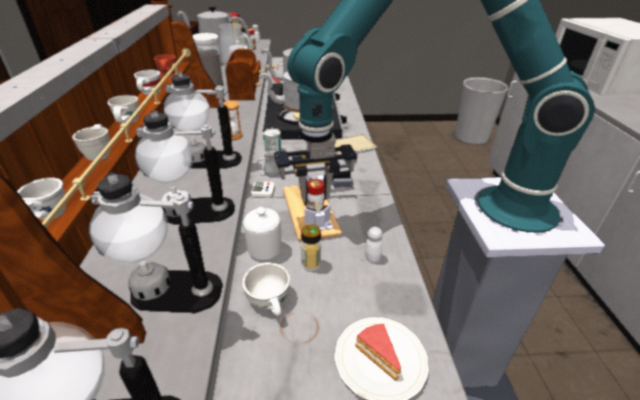

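The foot is on the board (6 N upward) and the jar stands in the vice at about (316,200). Now I'll release and retreat.

Run:
```python
from h import *
np.set_printoptions(precision=1,suppress=True)
p=V((0,-5,0),O,YAW)
robot.servo_line([p[0],p[1],76],feed=30)
grip(1.0); st('open')
robot.servo_line([p[0],p[1],200],feed=150); st('up')
h=V((-99,-134,0),O,YAW)
robot.movep([h[0],h[1],140],down(-80)); st('hand')
for c in ('side','top'):
    im=snap(c,c+'4')
    for n in ('red_jar_mid','seat','handle_grip','trigger_pad'):
        for d in viewer.pinpoint(n,c)[:1]: print(c,n,round(d['confidence'],2),world(d['at'],c))
    b=(275,150,405,255) if c=='top' else (265,150,385,250)
    ov(im,c,'ov4'+c,b,6,O,YAW)
```

```text
open t13.14 [573.2  37.1  76. ] F [ 0.3 -1.1 -0.1] g1.001
up t14.12 [572.5  36.8 199.1] F [-0.4 -0.5  0.3] g0.998
hand t15.18 [ 498.3 -106.4  139.8] F [-0.2  0.6 -0.2] g1.000
side red_jar_mid 0.7 [573.9  40.5  71.1]
side seat 0.87 [568.6  46.9  14.5]
side handle_grip 0.78 [ 499.  -116.7   47.6]
side trigger_pad 0.45 [491.8 -78.3  45.1]
top red_jar_mid 0.76 [573.5  35.1  72.4]
top seat 0.86 [572.5  39.3  14.4]
```

View pics/ov4top.png

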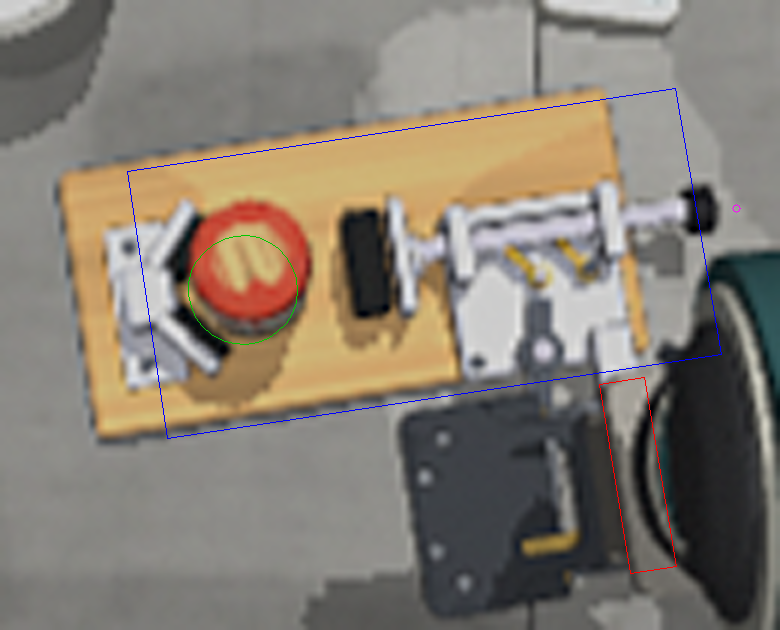

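View pics/ov4side.png

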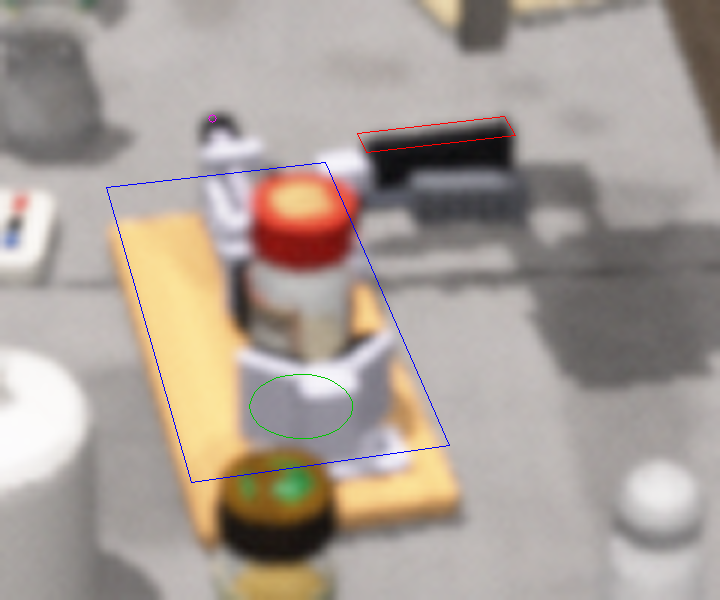

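In the top view the jar stands upright in the V (cap about (316,194) in the full image). In the side view its foot is on the board, with red_jar_mid at z≈71 as expected. Handle and trigger match the model, so I'll lower the hand around them and make a gentle first squeeze.

```bash
python3 - <<'E'
from h import *
h=V((-99,-133,0),O,YAW)
robot.servo_line([h[0],h[1],27],feed=100); st('down')
grip(0.0,9); st('sq1'); 
snap('side','side5'); snap('top','top5')
E
python3 - <<'E'
import cv2
a=cv2.imread('pics/side5.png')[140:260,250:410];cv2.imwrite('pics/s5z.png',cv2.resize(a,None,fx=4,fy=4,interpolation=cv2.INTER_CUBIC))
E
```

```text
down t16.97 [ 498.4 -106.2   27.6] F [1.  0.3 0.2] g1.003
sq1 t17.89 [ 496.5 -106.5   26.7] F [-4.6  0.2  3.6] g0.404
```

View pics/s5z.png

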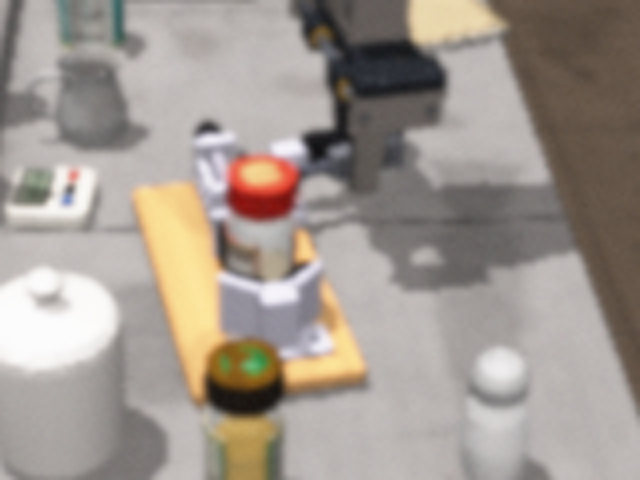

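The fingers enclose trigger and handle at about (340,175) in the full image. The width stopped at 37 mm, which is a full squeeze on a free jaw. I'll keep pumping until it stops short.

Run:
```python
from h import *
for i in range(5):
    grip(0.9); robot.hold(0.15); o=st('open')
    if i==0:
        snap('top','top6')
    grip(0.0,9); robot.hold(0.2); o=st('squeeze')
    if o['grip_width']>0.425: break
snap('top','top7'); snap('side','side7')
for n in ('top6','top7'):
    a=cv2.imread(f'pics/{n}.png')[150:255,275:405];cv2.imwrite(f'pics/{n}z.png',cv2.resize(a,None,fx=5,fy=5,interpolation=cv2.INTER_CUBIC))
```

```text
open t18.94 [ 497.9 -106.2   27. ] F [0.2 0.2 0. ] g0.899
squeeze t20.00 [ 496.3 -106.6   26.5] F [-6.7 -0.7 -0.4] g0.407
open t20.95 [ 497.9 -106.2   27. ] F [ 0.2 -0.1 -0.1] g0.899
squeeze t22.18 [ 496.2 -106.5   26.5] F [-5.9  0.4  1.8] g0.407
open t23.12 [ 497.9 -106.3   27. ] F [ 0.2 -0.3  0.4] g0.901
squeeze t24.03 [ 495.5 -102.8   26.6] F [-5.5  7.6  5.3] g0.491
```

View pics/top7z.png

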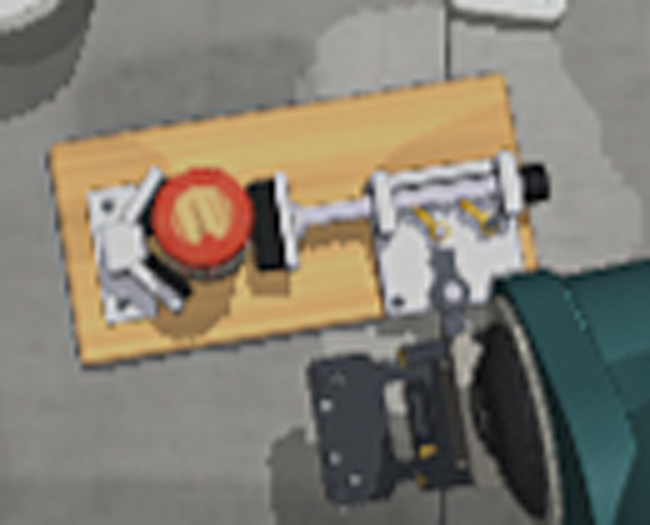

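The top view shows the pad touching the jar, cap at about (315,193), pushed into the V. The squeeze stopped at 45 mm, so the pad bears. I'll raise the grip gradually and check.

Run:
```python
from h import *
np.set_printoptions(precision=1,suppress=True)
for f in (12,15):
    grip(0.0,f); robot.hold(0.4); st(f)
robot.hold(0.6); st('hold')
for c in ('side','top'):
    snap(c,c+'8')
    for n in ('red_jar_mid','seat'):
        for d in viewer.pinpoint(n,c)[:1]: 
            w=world(d['at'],c); print(c,n,round(d['confidence'],2),w)
for n in ('top8','side8'):
    b=(150,255,275,405) if n=='top8' else (140,260,250,410)
    a=cv2.imread(f'pics/{n}.png')[b[0]:b[1],b[2]:b[3]];cv2.imwrite(f'pics/{n}z.png',cv2.resize(a,None,fx=5,fy=5,interpolation=cv2.INTER_CUBIC))
```

```text
12 t24.75 [ 495.5 -103.2   26.6] F [-5.4  6.3  5. ] g0.484
15 t25.45 [ 495.6 -104.3   26.6] F [-4.8  4.2  3.7] g0.453
hold t26.05 [ 495.6 -104.3   26.6] F [-5.9  4.4  3.8] g0.458
side seat 0.79 [566.1  47.1  16.5]
top red_jar_mid 0.55 [572.2  39.4  72.4]
top seat 0.62 [574.6  38.5  15.4]
```

View pics/top8z.png

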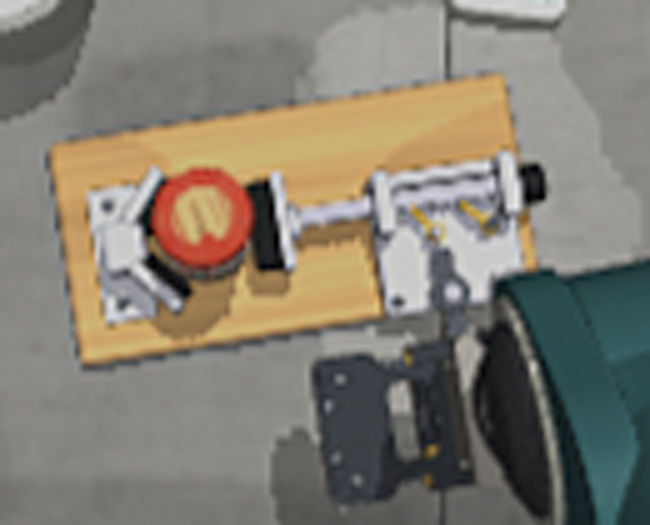

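View pics/side8z.png

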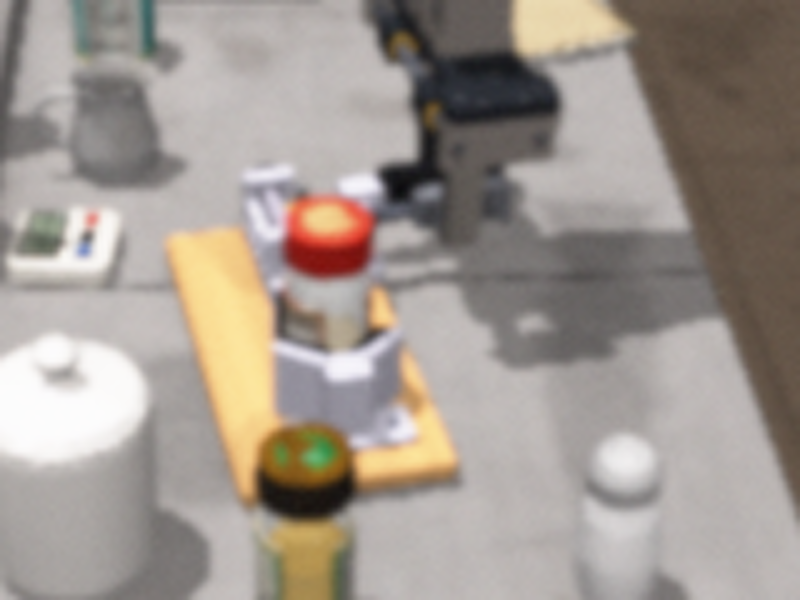

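Run:
```python
from h import *
grip(0.0,17); robot.hold(0.8); st(17); robot.hold(0.5); st('hold')
robot.job_done()
```

```text
17 t27.61 [ 496.  -106.8   26.6] F [-4.6 -1.6  1.8] g0.403
hold t28.11 [ 496.  -106.8   26.5] F [-5.2 -2.2  1.8] g0.400
the job is handed in; nothing more can be done
```

I stood the red-capped jar in the vice's V, let go of it, and handed the job in at about 28 s with the trigger still squeezed. The force on the jar was never measured directly, so I can't confirm it lies between 6 and 50 N.

- **Pumping:** three 9 N squeezes closed fully to about 37 mm. The fourth stopped short at about 45 mm, which showed the pad was bearing on the jar. I then raised the grip to 12, 15 and finally 17 N.
- **Jar:** the last pictures, taken at 15 N, show it upright on the board, held between the pad and the V, with the fingers well clear. The top camera put its middle at a height of 72 mm (71 expected) and about 3 mm from my estimate of its seat. In that picture the side camera did not find the jar, and it put the seat about 8–9 mm from the top camera's position in y.
- **Force on the jar:** going by your figures, 17 N at the grip should press it with roughly 24 N.
- **Unexpected at the end:** going from 15 to 17 N closed the fingers from about 42 to 37 mm, close to a fully squeezed trigger. That is more than I expected, and part of the grip may rest on the handle or the trigger's end stop. The readings changed little over the next 0.5 s. I took no picture after that last step.

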